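# Put the jigger's spacer rings away in the hatch box

## Task

Put the jigger's spacer rings away in the grey metal box: press its latched hatch down near the free edge so that it springs open, then slip every loose ring on the table over the upright spindle inside, the wide flat collars lowest and the narrow sleeves above them. Then swing the hatch down and press it until it latches flush again, and leave the other things on the table where they are.

Things in the scene. Friction and masses are not known exactly. Their poses are not given: they have to be found in the camera images.
- hatch_box: grey metal box fixed to the table, 190 mm (its x) by 216 mm (its y, -105 to +111), 104 mm high, walls 7, floor 8 mm. Origin on the table, on the spindle's axis. Its top is an inset hatch, flush with the rim; hinge along its +y side (robot's left), latch in a black housing inside its -y wall. Free space inside: 176 mm in x, y = -78 to +104 mm.
- hatch (a joint): hatch angle, rad: 0 latched, flush; negative pressed in (stop -0.040); about 1.75 fully open, just past upright. Push-push latch: pressed beyond -0.024 and let go it is freed and a weak spring swings it fully open in about 3 s. To close, push it down (4 to 9 N at the pad) beyond -0.024 for a moment and let go: it stays at 0. Not pressed enough, it springs open; pressed once more, it opens.
- hatch_pad (a point): where to press: centre of the 60 x 30 mm black rubber pad on the hatch's outer face, 150 mm from the hinge line (free edge at 195 mm). Moves with the hatch, a plate 172 mm wide in x and 10 mm thick; z is its outward normal (up when shut). Latched, the pad is 104 mm above the table; a full press sinks it 6 mm.
- hatch_hinge (a point): middle of the hinge line, on the box's +y side: x along the hinge line (the box's x), 104 mm above the table, 100 mm in +y from the spindle's axis. The pad circles about this line, with radius 150 mm.
- spindle_foot (a point): foot of the upright steel spindle, on the box's inner floor, 8 mm above the table. The spindle is 24 mm in diameter and stands in the box's origin axis, so the rings slide over it with 4 mm play all round.
- spindle_top (a point): tip of the spindle, 78 mm above its foot; the last 7 mm are rounded as a lead-in. Five rings stacked on it are 75 mm high.
- collar_1: flat wide metal spacer collar (one of up to two alike; may be absent): 64 mm outside diameter, 32 mm bore, 12 mm thick. Lies flat on the table among the clutter at the robot's right. Origin at the centre of the ring, halfway up its thickness; z is the bore's axis; both faces are alike.
- collar_2: flat wide metal spacer collar (one of up to two alike; may be absent): 64 mm outside diameter, 32 mm bore, 12 mm thick. Lies flat on the table among the clutter at the robot's right. Origin at the centre of the ring, halfway up its thickness; z is the bore's axis; both faces are alike.
- sleeve_1: narrow metal spacer sleeve (one of up to three alike; may be absent): 48 mm outside diameter, 32 mm bore, 17 mm tall. Stands with its bore upright on the table at the robot's right. Origin at the centre of the ring, halfway up; z is the bore's axis; both ends are alike.
- sleeve_2: narrow metal spacer sleeve (one of up to three alike; may be absent): 48 mm outside diameter, 32 mm bore, 17 mm tall. Stands with its bore upright on the table at the robot's right. Origin at the centre of the ring, halfway up; z is the bore's axis; both ends are alike.
- sleeve_3: narrow metal spacer sleeve (one of up to three alike; may be absent): 48 mm outside diameter, 32 mm bore, 17 mm tall. Stands with its bore upright on the table at the robot's right. Origin at the centre of the ring, halfway up; z is the bore's axis; both ends are alike.
- clay_lump_1: bystander: lump of grey clay, 39 x 66 x 26 mm, among the rings; origin under its centre.
- wood_rib: bystander: flat wooden rib, 54 x 100 x 9 mm, left of the box; origin under its centre.
- slip_jar: bystander: white jar with blue screw lid, 66 mm in diameter, 88 mm high, behind the box; origin under its centre.
- spray_bottle: bystander: spray bottle with red head, 64 x 79 x 179 mm, at the back; origin under its centre.

How it is judged:
By the outcome, as a careful person would: the job done as asked, in the order asked, and still so for the second after the job is handed in, with the robot touching nothing.
Of collar_1, collar_2, sleeve_1, sleeve_2, sleeve_3 only 3 to 5 are there at a start; the rules pass over those that are not, and their reading is None.
At some moment in a run one of collar_1, collar_2, sleeve_1, sleeve_2, sleeve_3 may be knocked a few centimetres aside while the robot is not near it.
Once in a run the grip may slacken for a moment while it holds something.
It also fails if it takes over 210 s, if anything falls off the work surface, if the arm or the gripper's body presses on something with over 40 N, if the wrist force passes 120 N, or if a joint passes its speed limit or range.

## Robot

A 6-joint arm with a two-finger parallel gripper is mounted at the origin on a cart in front of the work surface, level with it; the furniture and walls round the work are solid. World frame = base frame: x ahead of the robot, y to its left, z up, the work surface at z = 0. Lengths are in mm, angles in rad, forces in N, time in s.
With the tool pointing down it reaches from about 300 to 775 mm from the base axis. Payload 14.6 kg.
Tool frame: the origin (TCP) lies at the very end of the fingers, on their centre line; the grasp point (between the pads) lies 19 mm behind it; z points along the fingers, y is the line along which they close (so a half turn about z gives the same grasp; the last joint's range is limited). The gripper opens to 94 mm and grips with 3 to 60 N. Pads are 16 mm wide; open, the fingers measure 119 mm over their backs; the gripper's body (75 mm by 177 mm) begins 78 mm behind the grasp point.
Start: joints at [-1.278, 0.3, 1.521, -0, 1.321, -0.067], TCP at [193.64, -514.774, 205.446] pointing down, gripper open.
Joint ranges: [-3.03, 3.03], [-0.79, 2.21], [0.23, 2.52], [-1.04, 4.18], [0, 3.07], [-2.55, 2.55]. Speed limits (rad/s): [2.22, 2.22, 2.57, 3.14, 3.14, 3.14].

## Interface

Orientations are given as [roll, pitch, yaw] about the fixed x, y, z axes, in that order (R = Rz(yaw) Ry(pitch) Rx(roll)).
In Python, from cell import manip gives the robot as it stands.
- The arm moves only by the tool servo_tool, never from a script. Its argument "motion" is a list that holds one entry, the list of rows, each a list of 7 numbers: the shift along the world's x, y, z as a fraction of full scale, then the turn, a rotation vector about the world's x, y, z as a fraction of full scale, then the closure, from 0 (fully open) to 1 (shut). In form: [[[x, y, z, rx, ry, rz, gripper], ...]]. A call has 1 to 10 rows; each row is the pose to reach, as a shift and turn from the pose commanded when the call began, turning the shorter way round; what a row does not reach only later rows make up. Full scale, the value 1, is 0.5 m for a shift and pi rad for a turn. A row lasts 1/10 s, in which the tool goes at most 50 mm and 8.59 degrees, less where a joint would pass 70% of its speed; a pose out of reach is approached as far as the arm can. A call with a number of a shift or a turn outside -1 to 1 is refused whole. A call with a gripper value outside its range is refused whole. The fingers move at their own pace and stop on an object; "newtons" is the grip in N (left out, the last holds). Time passes only in rows, so rows that repeat a pose let the fingers close. It gives the time, the measured TCP pose, the force, the opening and the grip force at its end, in the units of the state.
- manip.read_state(): the state, without advancing time (a new reading comes with each control period).
- manip.camera(name): name is "scene" or "side" or "wrist"; returns a dict with "frame" (420x560x3 uint8, red, green, blue), "range_z" (420x560 float32, mm along the optical axis (not along the pixel's ray), 0 where there is no reading), "vfov" (degrees; the focal length in pixels is half the picture's height over the tangent of half this angle, whatever the lens; pixels are square), "cx", "cy" (the principal point, pixels), "cam_to_world" (4x4, takes a point from camera to world coordinates). Camera axes: x right, y down, z forward; pixel columns grow to the right and rows downward; lengths in mm; the calibration is good to about 2 mm. A picture is of the moment at which its call begins.
- manip.sign_off(): hands the job in; it is judged then, once.
The state is a dict: "clock": time; "joints": joint angles; "qd": joint speeds; "effort": joint torques, N m; "eef_pos": TCP position; "eef_rot": TCP orientation; "wrist_force": force on the tool from outside, world axes, zero at the start; "moment": the same for the moment, N m; "finger_gap": finger opening in mm; "finger_force": force on a finger pad.
Only numpy, scipy, OpenCV 4.12 (cv2) and the standard library are available. Lean on these libraries where they do the work, as an engineer would, in place of code of your own. Each camera call takes 0.05 s, during which the arm holds its last target. There are 200 camera calls.

## Working session

There is one attempt and no reset: what is moved stays moved. The work goes in short steps, Python scripts to look and compute and a tool call to move; the robot and the scene stay as the last step left them, time stands still between calls to the robot, and variables do not carry over. Pictures are saved under pics/ and viewed, at most 14 in all, crops included, and the job is handed in when it is done.

Besides the shell and the picture viewer there is one more tool, called after "Emit:" by a JSON object that holds its "name" and its "arguments". servo_tool: Moves the arm, as the interface text tells. Its arguments: {"type":"object","properties":{"motion":{"type":"array"},"newtons":{"type":"number"}},"required":["motion"]}

```bash
mkdir -p pics
cat > h.py <<'E'
import numpy as np, cv2
from cell import manip
def shot(name,fn=None):
    c=manip.camera(name)
    if fn: cv2.imwrite('pics/'+fn,cv2.cvtColor(c['frame'],cv2.COLOR_RGB2BGR))
    return c
def f(c): return 210/np.tan(np.radians(c['vfov']/2))
def cloud(c):
    z=c['range_z'].astype(float); v,u=np.mgrid[:420,:560]
    P=np.stack([(u-c['cx'])/f(c)*z,(v-c['cy'])/f(c)*z,z],-1)
    T=np.array(c['cam_to_world']); W=P@T[:3,:3].T+T[:3,3]; W[z==0]=np.nan; return W
def ray(c,u,v,h):
    T=np.array(c['cam_to_world']); d=T[:3,:3]@np.array([(u-c['cx'])/f(c),(v-c['cy'])/f(c),1]); o=T[:3,3]
    return o+d*(h-o[2])/d[2]
E
python3 - <<'E'
from h import *
a=[shot(n)for n in('scene','side','wrist')]
for c,n in zip(a,('scene','side','wrist')):
    print(n,c['vfov'],c['cx'],c['cy'],np.round(c['cam_to_world'],3).tolist()); np.savez(n+'0.npz',W=cloud(c),F=c['frame'])
    cv2.imwrite(f'pics/{n}0.png',cv2.cvtColor(c['frame'],cv2.COLOR_RGB2BGR))
s=manip.read_state();print({k:np.round(v,3).tolist() for k,v in s.items()})
E
```

```text
scene 53.20816513750732 279.22743938855996 207.4232450425786 [[-0.883, -0.245, 0.402, 155.25], [-0.47, 0.482, -0.739, 733.419], [-0.013, -0.841, -0.541, 690.63], [0.0, 0.0, 0.0, 1.0]]
side 43.184920899269386 277.2121715038554 213.06571967749042 [[0.997, -0.031, 0.069, 470.83], [-0.075, -0.533, 0.843, -1251.403], [0.011, -0.845, -0.534, 858.959], [0.0, 0.0, 0.0, 1.0]]
wrist 71.18666793197497 281.04168486789547 207.96833503850382 [[0.352, -0.898, -0.263, 270.563], [-0.936, -0.338, -0.099, -486.061], [-0.001, 0.281, -0.96, 383.476], [0.0, 0.0, 0.0, 1.0]]
{'clock': 0.15, 'joints': [-1.278, 0.3, 1.521, -0.0, 1.321, -0.067], 'qd': [0.001, -0.002, -0.003, -0.002, -0.001, -0.0], 'effort': [0.002, -53.195, -35.282, 0.071, 0.024, -0.0], 'eef_pos': [193.6, -514.593, 205.033], 'eef_rot': [-3.141, -0.0, 0.36], 'wrist_force': [-0.368, 0.031, 0.202], 'moment': [-0.005, -0.057, -0.02], 'finger_force': 0.0, 'finger_gap': 93.957}
```

View pics/scene0.png

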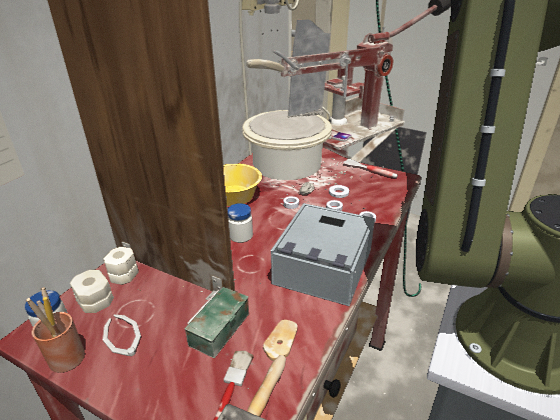

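View pics/wrist0.png

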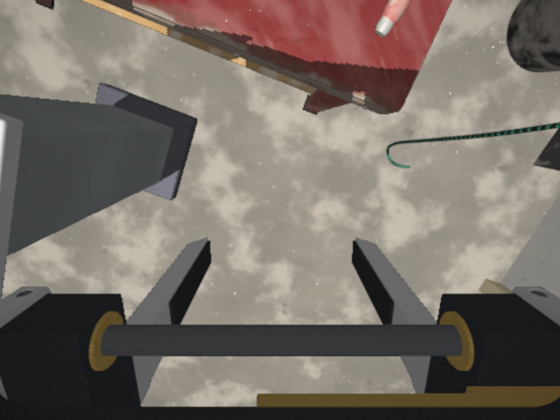

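View pics/side0.png

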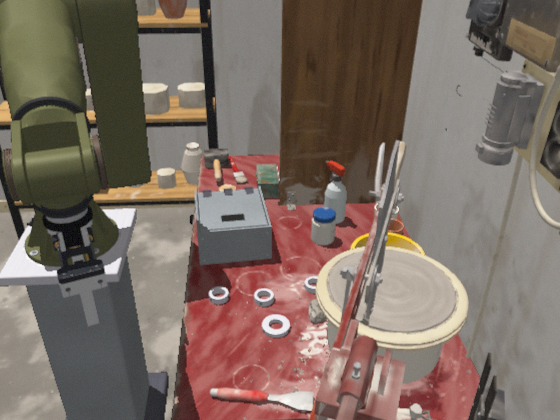

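The scene view shows the shut box at about (325,250), with rings near (291,201), (339,190), (334,205) and (368,217). In the side view the rings are at (218,295), (264,297), (276,325, the large one) and (313,284), with clay at (317,311). The wrist view shows only the floor and the edge of the table.

Run:
```python
from h import *
for n in('scene','side'):
    d=np.load(n+'0.npz');W=d['W'];F=d['F'].astype(int)
    sat=F.max(-1)-F.min(-1)
    x,y,z=W[...,0],W[...,1],W[...,2]
    m=((z>5)&(z<35)&(x>250)&(x<800)&(y>-520)&(y<-50)&(sat<60)).astype(np.uint8)
    k,L,S,C=cv2.connectedComponentsWithStats(m)
    print(n)
    for i in range(1,k):
        if S[i,4]<25: continue
        p=W[L==i]; zt=np.percentile(p[:,2],90); t=p[p[:,2]>zt-4]
        (cx,cy),r=cv2.minEnclosingCircle(t[:,:2].astype(np.float32))
        print(np.round(C[i]),S[i,4],'zt',round(zt,1),'c',round(cx,1),round(cy,1),'r',round(r,1),'mid',np.round((np.percentile(t,2,0)+np.percentile(t,98,0))/2,1))
    m=((z>99)&(z<109)&(x>250)&(x<800)&(y>-200)&(y<250)).astype(np.uint8)
    k,L,S,C=cv2.connectedComponentsWithStats(m)
    i=1+S[1:,4].argmax();p=W[L==i];rc=cv2.minAreaRect(p[:,:2].astype(np.float32));print('top',rc,np.median(p[:,2]),np.round(cv2.boxPoints(rc),1).tolist())
    mp=(L==i)&(F.max(-1)<60)
    k,L2,S,C=cv2.connectedComponentsWithStats(mp.astype(np.uint8))
    for j in range(1,k):
        if S[j,4]>60: q=W[L2==j];print('dark',C[j],S[j,4],cv2.minAreaRect(q[:,:2].astype(np.float32)),np.median(q[:,2]))
    m=(z>-5)&(z<5)&(x>200)&(x<900)&(y>-600)&(y<500); print('table',np.median(z[m]))
```

```text
scene
[291. 175.] 234 zt 33.6 c 721.9 -404.3 r 100.6 mid [ 717.8 -391.    32.4]
[306. 188.] 124 zt 21.9 c 641.1 -333.6 r 28.5 mid [ 636.8 -336.3   21.4]
[339. 190.] 146 zt 11.5 c 539.2 -377.3 r 32.5 mid [ 539.4 -377.2   10.1]
[291. 201.] 116 zt 16.1 c 643.3 -243.6 r 24.1 mid [ 643.6 -243.    15.1]
[335. 205.] 108 zt 16.3 c 518.3 -281.7 r 25.3 mid [ 517.3 -282.1   15.1]
[368. 214.] 65 zt 15.8 c 409.3 -270.3 r 24.2 mid [ 410.  -278.    14.7]
[367. 254.] 49 zt 32.9 c 353.7 -89.4 r 38.7 mid [353.8 -89.4  31.9]
top ((442.62847900390625, -23.454994201660156), (190.24465942382812, 217.82749938964844), 5.50709342956543) 102.17755789540172 [[337.5, 75.80000305175781], [358.3999938964844, -141.0], [547.7999877929688, -122.69999694824219], [526.9000244140625, 94.0999984741211]]
dark [331.39455782 220.69387755] 147 ((448.6549072265625, -74.57008361816406), (56.71240234375, 29.962724685668945), 5.57182502746582) 102.9928718016937
table -1.6547251916108507
side
[323. 239.] 192 zt 32.2 c 698.6 -53.0 r 29.2 mid [698.5 -64.4  31.5]
[235. 256.] 659 zt 32.1 c 454.7 -131.9 r 94.2 mid [ 454.8 -132.    31
[... 201 characters left out ...]
 520.9 -286.2   17.3]
[315. 312.] 257 zt 24.9 c 637.1 -342.6 r 25.2 mid [ 637.6 -342.1   24.7]
[276. 326.] 418 zt 13.7 c 543.4 -380.6 r 32.6 mid [ 542.4 -381.1   12.6]
[329. 342.] 28 zt 33.8 c 649.6 -456.9 r 25.2 mid [ 648.8 -456.8   32.6]
top ((446.0432434082031, -27.694007873535156), (190.108154296875, 220.3798370361328), 5.252936363220215) 103.99137842139737 [[341.29998779296875, 73.30000305175781], [361.5, -146.10000610351562], [550.7999877929688, -128.6999969482422], [530.5999755859375, 90.69999694824219]]
dark [231.89108911 217.33663366] 101 ((449.6466979980469, -75.84553527832031), (54.75886535644531, 24.936708450317383), 2.351794958114624) 104.96312291053675
table 0.13381970002910748
```

Emit:
{"name": "servo_tool", "arguments": {"motion": [[[0.511, 0.877, -0.05, 0, 0, 0.415, 1], [0.511, 0.877, -0.05, 0, 0, 0.415, 1], [0.511, 0.877, -0.05, 0, 0, 0.415, 1], [0.511, 0.877, -0.05, 0, 0, 0.415, 1], [0.511, 0.877, -0.05, 0, 0, 0.415, 1], [0.511, 0.877, -0.05, 0, 0, 0.415, 1], [0.511, 0.877, -0.05, 0, 0, 0.415, 1], [0.511, 0.877, -0.05, 0, 0, 0.415, 1], [0.511, 0.877, -0.05, 0, 0, 0.415, 1], [0.511, 0.877, -0.05, 0, 0, 0.415, 1]]], "newtons": 20}}

```text
clock: 1.15
eef_pos: [445.7, -81.2, 180.9]
eef_rot: [3.141, 0.0, 1.667]
wrist_force: [0.0, -1.6, 0.1]
finger_gap: 17.7
finger_force: 0.0
```

Emit:
{"name": "servo_tool", "arguments": {"motion": [[[0.007, 0.008, -0.13, 0, 0, 0, 1], [0.007, 0.008, -0.13, 0, 0, 0, 1], [0.007, 0.008, -0.145, 0, 0, 0, 1], [0.007, 0.008, -0.145, 0, 0, 0, 1], [0.007, 0.008, -0.155, 0, 0, 0, 1], [0.007, 0.008, -0.158, 0, 0, 0, 1], [0.007, 0.008, -0.161, 0, 0, 0, 1], [0.007, 0.008, -0.163, 0, 0, 0, 1], [0.007, 0.008, -0.163, 0, 0, 0, 1]]]}}

```text
clock: 2.05
eef_pos: [448.9, -79.5, 99.7]
eef_rot: [3.141, 0.0, 1.663]
wrist_force: [0.9, -1.5, 4.2]
finger_gap: 0.4
finger_force: 1.7
```

Emit:
{"name": "servo_tool", "arguments": {"motion": [[[0, 0, -0.002, 0, 0, 0, 1], [0, 0, -0.002, 0, 0, 0, 1], [0, -0.05, 0.09, 0, 0, 0, 0.5], [0, -0.15, 0.18, 0, 0, 0, 0], [0, -0.25, 0.2, 0, 0, 0, 0], [0, -0.35, 0.2, 0, 0, 0, 0], [0, -0.45, 0.2, 0, 0, 0, 0], [0, -0.45, 0.2, 0, 0, 0, 0], [0, -0.45, 0.2, 0, 0, 0, 0], [0, -0.45, 0.2, 0, 0, 0, 0]]]}}

```text
clock: 3.05
eef_pos: [448.4, -303.3, 198.7]
eef_rot: [-3.141, -0.001, 1.664]
wrist_force: [-0.1, 0.1, 0.2]
finger_gap: 60.7
finger_force: 0.0
```

Run:
```python
from h import *
c=shot('wrist');np.savez('wrist1.npz',W=cloud(c),F=c['frame']);s=shot('scene')
cv2.imwrite('pics/p1.png',cv2.cvtColor(np.hstack([cv2.resize(c['frame'],(400,300)),cv2.resize(s['frame'],(400,300))]),cv2.COLOR_RGB2BGR))
print(manip.read_state()['eef_pos'],np.round(c['cam_to_world'],3).tolist())
```

```text
[ 448.71060334 -302.7991202   199.2317755 ] [[0.996, 0.089, 0.026, 440.797], [0.093, -0.956, -0.28, -221.811], [-0.0, 0.281, -0.96, 377.346], [0.0, 0.0, 0.0, 1.0]]
```

View pics/p1.png

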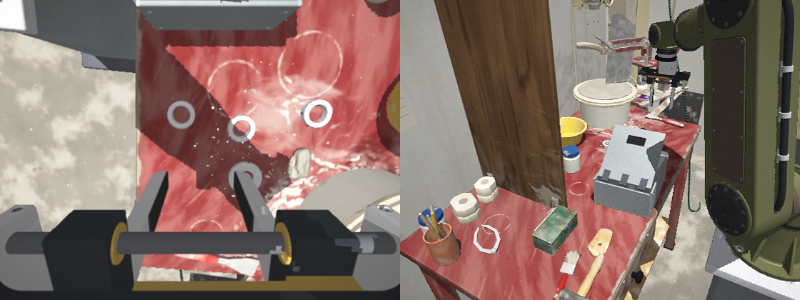

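The wrist view shows four rings (half-scale pixels (181,115), (240,128), (316,113) and the collar at (245,180)) and the clay at (299,162). The scene view shows the hatch swinging open.

```bash
cat >> h.py <<'E'
def rings(c,zlo=5,zhi=24,box=(250,720,-470,-150)):
    W=cloud(c);F=c['frame'].astype(int);x,y,z=W[...,0],W[...,1],W[...,2]
    m=((z>zlo)&(z<zhi)&(x>box[0])&(x<box[1])&(y>box[2])&(y<box[3])&(F.max(-1)-F.min(-1)<60)).astype(np.uint8)
    k,L,S,C=cv2.connectedComponentsWithStats(m)
    for i in range(1,k):
        if S[i,4]<40: continue
        p=W[L==i]; zt=np.percentile(p[:,2],90); t=p[p[:,2]>zt-4]
        (cx,cy),r=cv2.minEnclosingCircle(t[:,:2].astype(np.float32))
        print(np.round(C[i]),S[i,4],'zt',round(zt,1),'c',round(cx,1),round(cy,1),'r',round(r,1),'mid',np.round((np.percentile(t,2,0)+np.percentile(t,98,0))/2,1)[:2])
E
python3 - <<'E'
from h import *
for n in('wrist','side'): print(n);rings(shot(n))
c=shot('wrist');W=cloud(c);z=W[...,2];m=(np.abs(z)<8)&(W[...,0]>300)&(W[...,0]<600);print('table',np.median(z[m]),manip.read_state()['clock'])
# tall obstacles
d=np.load('side0.npz');W=d['W'];q=W[(W[...,2]>60)&(W[...,0]>540)&(W[...,0]<820)&(W[...,1]>-400)&(W[...,1]<-90)]
H,xe,ye=np.histogram2d(q[:,0],q[:,1],bins=[range(540,821,40),range(-400,-89,40)]);print(H.astype(int))
E
```

```text
wrist
[443. 158.] 914 zt 16.9 c 644.6 -245.9 r 24.4 mid [ 644.3 -245.5]
[253. 160.] 718 zt 16.9 c 411.1 -269.9 r 23.8 mid [ 411.1 -269.7]
[338. 179.] 722 zt 16.9 c 518.6 -284.1 r 23.8 mid [ 518.2 -284. ]
[419. 229.] 1033 zt 22.9 c 635.3 -337.1 r 27.6 mid [ 638.2 -336.9]
[340. 243.] 840 zt 12.0 c 540.3 -378.6 r 32.2 mid [ 540.5 -376.7]
[448. 260.] 145 zt 23.7 c 684.2 -384.4 r 55.8 mid [ 683.7 -383.5]
side
[310. 284.] 129 zt 18.2 c 645.4 -248.4 r 24.9 mid [ 639.4 -248.7]
[219. 295.] 224 zt 18.4 c 413.9 -272.4 r 26.4 mid [ 413.3 -273. ]
[264. 297.] 226 zt 18.1 c 518.4 -287.3 r 26.0 mid [ 521.  -287.3]
[315. 313.] 209 zt 22.6 c 637.3 -342.0 r 30.5 mid [ 638.4 -341.9]
[276. 325.] 408 zt 14.1 c 540.5 -382.7 r 33.6 mid [ 542.3 -381.4]
table -0.8523717035452592 3.3
[[  0   0   0   0   0   0  55]
 [  0   0   0   0   0   0   0]
 [108   3   0   0   0   0   0]
 [163 103   0   0   0   0   0]
 [202 155  18   0   0   0   0]
 [158  65   3   0   0  41  31]
 [224 231  85   0   0   0  49]]
```

Emit:
{"name": "servo_tool", "arguments": {"motion": [[[0.183, -0.152, -0.06, 0, 0, -0.5, 0], [0.183, -0.152, -0.1, 0, 0, -0.5, 0], [0.183, -0.152, -0.16, 0, 0, -0.5, 0], [0.183, -0.152, -0.16, 0, 0, -0.5, 0], [0.183, -0.152, -0.16, 0, 0, -0.5, 0], [0.183, -0.152, -0.16, 0, 0, -0.5, 0], [0.183, -0.152, -0.16, 0, 0, -0.5, 0], [0.183, -0.152, -0.16, 0, 0, -0.5, 0], [0.183, -0.152, -0.16, 0, 0, -0.5, 0], [0.183, -0.152, -0.16, 0, 0, -0.5, 0]]]}}

```text
clock: 4.3
eef_pos: [540.3, -379.6, 119.4]
eef_rot: [-3.141, 0.0, 0.158]
wrist_force: [-0.2, 0.2, 0.3]
finger_gap: 94.3
finger_force: 0.0
```

Emit:
{"name": "servo_tool", "arguments": {"motion": [[[0, 0, 0, 0, 0, -0.025, 0], [0, 0, 0, 0, 0, -0.025, 0], [0, 0, 0, 0, 0, -0.025, 0], [0, 0, 0, 0, 0, -0.025, 0]]]}}

```text
clock: 4.7
eef_pos: [540.2, -380.1, 119.4]
eef_rot: [3.142, -0.0, 0.087]
wrist_force: [-0.4, 0.0, -1.0]
finger_gap: 94.2
finger_force: 0.0
```

Run:
```python
from h import *
c=shot('wrist','p2.png');rings(c);rings(shot('side'))
s=manip.read_state();print(s['eef_pos'],s['eef_rot'],s['finger_gap'],s['joints'])
```

```text
[144.  82.] 1729 zt 16.8 c 645.1 -246.7 r 24.1 mid [ 644.9 -247.4]
[248. 100.] 2353 zt 22.8 c 637.9 -338.8 r 28.1 mid [ 638.6 -339.1]
[281. 204.] 2277 zt 11.9 c 540.7 -380.4 r 32.1 mid [ 541.4 -380.3]
[187. 218.] 1199 zt 16.7 c 519.0 -285.4 r 24.0 mid [ 519.6 -285.7]
[191. 312.] 203 zt 16.4 c 408.4 -285.8 r 15.7 mid [ 408.4 -287.9]
[310. 284.] 122 zt 18.1 c 646.1 -248.8 r 25.6 mid [ 640.4 -249.2]
[219. 295.] 225 zt 17.8 c 412.5 -270.7 r 25.0 mid [ 414. -272.]
[264. 297.] 229 zt 18.4 c 519.9 -286.9 r 25.8 mid [ 520.9 -287.1]
[315. 313.] 214 zt 23.0 c 636.3 -341.0 r 30.6 mid [ 637.6 -340.9]
[276. 326.] 418 zt 14.1 c 541.4 -381.9 r 32.9 mid [ 542.  -382.4]
[ 540.09980616 -380.1642902   119.3493987 ] [-3.14154065e+00  4.33432604e-06  8.63682155e-02] 93.84925037579215 [-6.68780846e-01  6.19404661e-01  1.26416186e+00  3.66730303e-05
  1.25806493e+00  8.15635982e-01]
```

Emit:
{"name": "servo_tool", "arguments": {"motion": [[[0.001, 0, -0.09, 0, 0, 0, 0], [0.001, 0, -0.17, 0, 0, 0, 0], [0.001, 0, -0.215, 0, 0, 0, 0], [0.001, 0, -0.232, 0, 0, 0, 0], [0.001, 0, -0.232, 0, 0, 0, 0], [0.001, 0, -0.232, 0, 0, 0, 1], [0.001, 0, -0.232, 0, 0, 0, 1], [0.001, 0, -0.232, 0, 0, 0, 1], [0.001, 0, -0.232, 0, 0, 0, 1], [0.001, 0, -0.232, 0, 0, 0, 1]]], "newtons": 30}}

```text
clock: 5.8
eef_pos: [540.7, -380.4, 3.9]
eef_rot: [3.141, -0.001, 0.085]
wrist_force: [-0.8, 0.7, 4.0]
finger_gap: 61.8
finger_force: 30.0
```

Emit:
{"name": "servo_tool", "arguments": {"motion": [[[0, 0, 0, 0, 0, 0, 1], [0, 0, 0, 0, 0, 0, 1], [0, 0, 0.1, 0, 0, 0, 1], [0, 0, 0.2, 0, 0, 0, 1], [0, 0, 0.3, 0, 0, 0, 1], [0, 0, 0.36, 0, 0, 0, 1], [0, 0, 0.36, 0, 0, 0, 1]]]}}

```text
clock: 6.5
eef_pos: [541.8, -381.2, 188.5]
eef_rot: [3.136, -0.006, 0.085]
wrist_force: [0.8, -0.6, -0.3]
finger_gap: 62.0
finger_force: 30.0
```

Run:
```python
from h import *
s=shot('scene');sd=shot('side');w=shot('wrist')
np.savez('s2.npz',a=cloud(s),b=cloud(sd),fa=s['frame'],fb=sd['frame'])
cv2.imwrite('pics/p3.png',cv2.cvtColor(np.hstack([cv2.resize(w['frame'],(400,300)),sd['frame'][100:400,100:500]]),cv2.COLOR_RGB2BGR))
for n in('a','b'):
    W=np.load('s2.npz')[n];x,y,z=W[...,0],W[...,1],W[...,2]
    m=(abs(x-444)<30)&(abs(y+27)<40)&(z>60)&(z<95);q=W[m];print(n,len(q),np.round(np.percentile(q,[5,50,95],axis=0),1).tolist() if len(q) else '')
t=manip.read_state();print(t['eef_pos'],t['eef_rot'],t['finger_gap'],t['clock'])
```

```text
a 0 
b 87 [[436.5, -40.6, 61.9], [445.4, -35.6, 76.2], [455.8, -25.4, 86.0]]
[ 540.10156373 -379.92511657  181.57059053] [-3.13993032e+00  1.75699799e-03  8.50100514e-02] 62.05493876474015 6.65
```

View pics/p3.png

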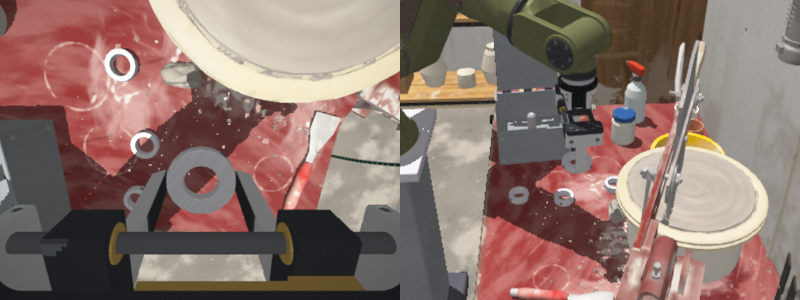

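The collar is gripped between the pads in the wrist view (200,180). The side view shows the hatch upright and the spindle at about (530,122). Next I'll look into the box with the wrist camera.

Emit:
{"name": "servo_tool", "arguments": {"motion": [[[-0.182, 0.46, 0.037, 0, 0, 0.503, 1], [-0.182, 0.46, 0.037, 0, 0, 0.503, 1], [-0.182, 0.46, 0.037, 0, 0, 0.503, 1], [-0.182, 0.46, 0.037, 0, 0, 0.503, 1], [-0.182, 0.46, 0.037, 0, 0, 0.503, 1], [-0.182, 0.46, 0.037, 0, 0, 0.503, 1], [-0.182, 0.46, 0.037, 0, 0, 0.503, 1], [-0.182, 0.46, 0.037, 0, 0, 0.503, 1], [-0.182, 0.46, 0.037, 0, 0, 0.503, 1], [-0.182, 0.46, 0.037, 0, 0, 0.503, 1]]]}}

```text
clock: 7.65
eef_pos: [448.9, -150.0, 200.0]
eef_rot: [-3.139, -0.001, 1.591]
wrist_force: [-1.1, -0.5, -0.8]
finger_gap: 61.9
finger_force: 30.0
```

Emit:
{"name": "servo_tool", "arguments": {"motion": [[[0, 0, 0, 0, 0, 0.025, 1], [0, 0, 0, 0, 0, 0.025, 1], [0, 0, 0, 0, 0, 0.025, 1]]]}}

```text
clock: 7.95
eef_pos: [449.2, -150.1, 200.8]
eef_rot: [-3.14, -0.001, 1.661]
wrist_force: [0.0, -0.2, -0.8]
finger_gap: 62.0
finger_force: 30.0
```

```bash
cat >> h.py <<'E'
def spindle(c):
    W=cloud(c);x,y,z=W[...,0],W[...,1],W[...,2]
    m=(abs(x-445)<25)&(abs(y+27)<25)&(z>79)&(z<92);q=W[m]
    (cx,cy),r=cv2.minEnclosingCircle(q[:,:2].astype(np.float32));print('sp',len(q),round(cx,1),round(cy,1),'r',round(r,1),'ztop',np.percentile(q[:,2],95))
    m=(abs(x-445)<25)&(abs(y+27)<25)&(z>55)&(z<92);q=W[m];print('lower',np.round(np.percentile(q,[3,97],axis=0),1).tolist())
E
python3 - <<'E'
from h import *
w=shot('wrist','p4.png');spindle(w);W=cloud(w);z=W[...,2];print('table',np.median(z[abs(z)<6]))
t=manip.read_state();print(t['eef_pos'],t['eef_rot'],t['finger_gap'],t['clock'])
E
```

```text
sp 504 443.5 -27.0 r 11.7 ztop 86.02819187967575
lower [[433.4, -37.9, 66.3], [453.5, -17.1, 86.2]]
table -0.7533485066206822
[ 449.27574344 -150.18040373  200.99885893] [-3.14023433e+00 -7.32436165e-04  1.66107660e+00] 62.02589023215802 8.0
```

View pics/p4.png

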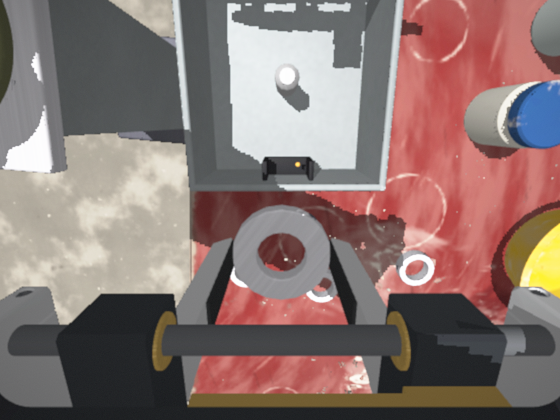

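```bash
cat >> h.py <<'E'
def held(c):
    t=manip.read_state();e=np.array(t['eef_pos']);W=cloud(c);F=c['frame'].astype(int)
    m=(np.hypot(W[...,0]-e[0],W[...,1]-e[1])<45)&(abs(W[...,2]-e[2]-9)<11)&(F.max(-1)>75)
    m=cv2.morphologyEx(m.astype(np.uint8),cv2.MORPH_OPEN,np.ones((3,3)))
    q=W[m>0];zt=np.percentile(q[:,2],90);t=q[q[:,2]>zt-4]
    # bore: hole centre from hole contour
    k,h=cv2.findContours(m,cv2.RETR_CCOMP,cv2.CHAIN_APPROX_NONE)
    for i,cc in enumerate(k):
        if h[0,i,3]>=0 and cv2.contourArea(cc)>200:
            (u,v),ax,_=cv2.fitEllipse(cc);p=ray(c,u,v,zt-1);print('bore',np.round(p-e,1),ax)
    print('zt-e',round(zt-e[2],1),np.round((np.percentile(t,2,0)+np.percentile(t,98,0))/2-e,1))
E
python3 - <<'E'
from h import *
held(shot('wrist'))
E
```

```text
bore [-0.   2.7  7. ] (40.670433044433594, 48.259613037109375)
zt-e 8.0 [-0.6  0.7 10. ]
```

Emit:
{"name": "servo_tool", "arguments": {"motion": [[[-0.011, 0.09, 0, 0, 0, 0, 1], [-0.011, 0.18, 0, 0, 0, 0, 1], [-0.011, 0.244, 0, 0, 0, 0, 1], [-0.011, 0.244, -0.04, 0, 0, 0, 1], [-0.011, 0.244, -0.12, 0, 0, 0, 1], [-0.011, 0.244, -0.19, 0, 0, 0, 1], [-0.011, 0.244, -0.19, 0, 0, 0, 1], [-0.011, 0.244, -0.22, 0, 0, 0, 1], [-0.011, 0.244, -0.245, 0, 0, 0, 1], [-0.011, 0.244, -0.245, 0, 0, 0, 1]]]}}

```text
clock: 9.05
eef_pos: [444.0, -28.4, 79.7]
eef_rot: [-3.141, -0.0, 1.663]
wrist_force: [-0.4, -0.4, -0.9]
finger_gap: 62.1
finger_force: 30.0
```

Emit:
{"name": "servo_tool", "arguments": {"motion": [[[0, 0, -0.04, 0, 0, 0, 1], [0, 0, -0.08, 0, 0, 0, 1], [0, 0, -0.115, 0, 0, 0, 1], [0, 0, -0.125, 0, 0, 0, 1], [0, 0, -0.125, 0, 0, 0, 1], [0, 0, -0.125, 0, 0, 0, 0.4], [0, 0, -0.125, 0, 0, 0, 0.15], [0, 0, -0.125, 0, 0, 0, 0.15], [0, 0, -0.125, 0, 0, 0, 0.15], [0, 0, -0.125, 0, 0, 0, 0.15]]]}}

```text
clock: 10.05
eef_pos: [444.2, -28.3, 17.1]
eef_rot: [3.141, 0.0, 1.664]
wrist_force: [0.9, -0.6, -0.1]
finger_gap: 79.7
finger_force: 0.0
```

Emit:
{"name": "servo_tool", "arguments": {"motion": [[[0, 0, 0.09, 0, 0, 0, 0.15], [0, 0, 0.18, 0, 0, 0, 0.15], [0, 0, 0.27, 0, 0, 0, 0.15], [0, 0, 0.35, 0, 0, 0, 0], [0, -0.1, 0.35, 0, 0, 0, 0], [0, -0.2, 0.35, 0, 0, 0, 0], [0, -0.25, 0.35, 0, 0, 0, 0], [0, -0.25, 0.35, 0, 0, 0, 0], [0, -0.25, 0.35, 0, 0, 0, 0]]]}}

```text
clock: 10.95
eef_pos: [443.9, -153.3, 191.7]
eef_rot: [-3.141, -0.0, 1.662]
wrist_force: [-0.7, 0.3, -0.5]
finger_gap: 94.1
finger_force: 0.0
```

Run:
```python
from h import *
w=shot('wrist','p5.png');spindle(w)
W=cloud(w);q=W[(np.hypot(W[...,0]-443.5,W[...,1]+27)<34)&(np.hypot(W[...,0]-443.5,W[...,1]+27)>16)&(W[...,2]<60)];print(np.percentile(q[:,2],[10,50,90]))
m=(np.hypot(W[...,0]-443.5,W[...,1]+27)<45)&(W[...,2]>15)&(W[...,2]<24);print(cv2.minEnclosingCircle(W[m][:,:2].astype(np.float32)))
rings(w);rings(shot('side'))
t=manip.read_state();print(t['eef_pos'],t['eef_rot'],t['finger_gap'],t['clock'])
```

```text
sp 542 443.6 -26.7 r 11.7 ztop 85.95014893420745
lower [[433.4, -38.0, 63.4], [453.5, -17.3, 86.0]]
[ 7.60371694 18.90243618 19.99862445]
((445.0467834472656, -28.72991180419922), 32.00797653198242)
[249. 271.] 674 zt 16.7 c 411.2 -269.5 r 24.0 mid [ 411.2 -268.9]
[422. 269.] 767 zt 16.9 c 644.7 -245.4 r 24.4 mid [ 644.2 -244.7]
[326. 286.] 675 zt 16.8 c 518.8 -283.6 r 24.2 mid [ 518.2 -283.1]
[310. 284.] 130 zt 18.5 c 644.9 -248.1 r 24.3 mid [ 640.2 -249.4]
[219. 295.] 222 zt 18.3 c 412.5 -272.6 r 24.5 mid [ 413.3 -273.2]
[264. 297.] 231 zt 18.3 c 520.0 -287.2 r 24.6 mid [ 521.  -287.4]
[315. 313.] 211 zt 22.6 c 637.7 -339.6 r 29.8 mid [ 638.2 -340.9]
[ 444.05617939 -152.46782285  191.82861752] [-3.14146971e+00 -1.64945819e-04  1.66435228e+00] 94.06328970026313 11.05
```

View pics/p5.png

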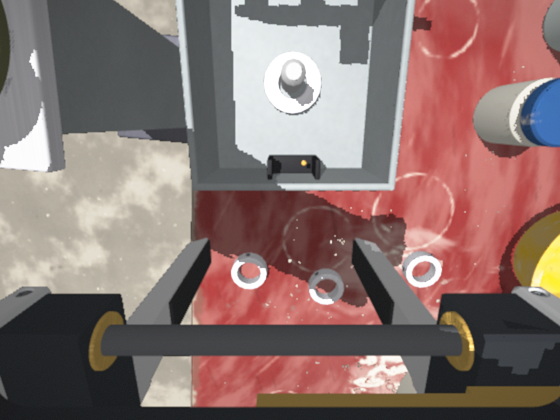

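The collar lies flat on the spindle at (293,82), with its top at z = 20. Three sleeves remain at (249,271), (326,286) and (422,269).

Emit:
{"name": "servo_tool", "arguments": {"motion": [[[-0.066, -0.1, 0, 0, 0, 0, 0], [-0.066, -0.2, -0.05, 0, 0, 0, 0], [-0.066, -0.236, -0.15, 0, 0, 0, 0], [-0.066, -0.236, -0.24, 0, 0, 0, 0], [-0.066, -0.236, -0.33, 0, 0, 0, 0], [-0.066, -0.236, -0.377, 0, 0, 0, 0], [-0.066, -0.236, -0.377, 0, 0, 0, 0], [-0.066, -0.236, -0.377, 0, 0, 0, 1], [-0.066, -0.236, -0.377, 0, 0, 0, 1], [-0.066, -0.236, -0.377, 0, 0, 0, 1]]]}}

```text
clock: 12.05
eef_pos: [411.4, -270.9, 3.6]
eef_rot: [3.141, 0.0, 1.664]
wrist_force: [-0.3, -0.9, 0.1]
finger_gap: 73.4
finger_force: 0.0
```

Emit:
{"name": "servo_tool", "arguments": {"motion": [[[0, 0, 0, 0, 0, 0, 1], [0, 0, 0, 0, 0, 0, 1], [0, 0, 0, 0, 0, 0, 1], [0, 0, 0, 0, 0, 0, 1], [0, 0, 0.1, 0, 0, 0, 1], [0, 0, 0.2, 0, 0, 0, 1], [0, 0, 0.3, 0, 0, 0, 1], [0, 0, 0.38, 0, 0, 0, 1], [0, 0, 0.38, 0, 0, 0, 1], [0, 0, 0.38, 0, 0, 0, 1]]]}}

```text
clock: 13.05
eef_pos: [411.0, -271.3, 193.4]
eef_rot: [3.141, 0.001, 1.663]
wrist_force: [-0.1, 0.9, -1.2]
finger_gap: 46.9
finger_force: 30.0
```

Run:
```python
from h import *
c=shot('wrist','p6.png');held(c);rings(shot('side'))
t=manip.read_state();print(t['eef_pos'],t['eef_rot'],t['finger_gap'],t['clock'])
```

```text
bore [ 0.   5.5 13.5] (36.63955307006836, 46.81098175048828)
zt-e 14.5 [-0.2  1.8 14.3]
[310. 284.] 131 zt 18.1 c 645.2 -249.6 r 24.5 mid [ 640. -249.]
[264. 297.] 225 zt 18.8 c 519.7 -288.1 r 25.5 mid [ 520.6 -288.2]
[315. 313.] 218 zt 22.8 c 635.2 -341.0 r 30.1 mid [ 638.  -339.9]
[ 410.52461041 -270.92158805  191.82591009] [-3.13978829e+00 -1.68294045e-03  1.66345752e+00] 47.33395452345733 13.15
```

Emit:
{"name": "servo_tool", "arguments": {"motion": [[[0.066, 0.1, 0, 0, 0, 0, 1], [0.066, 0.2, 0, 0, 0, 0, 1], [0.066, 0.3, 0, 0, 0, 0, 1], [0.066, 0.4, 0, 0, 0, 0, 1], [0.066, 0.485, 0, 0, 0, 0, 1], [0.066, 0.485, -0.09, 0, 0, 0, 1], [0.066, 0.485, -0.18, 0, 0, 0, 1], [0.066, 0.485, -0.21, 0, 0, 0, 1], [0.066, 0.485, -0.23, 0, 0, 0, 1], [0.066, 0.485, -0.23, 0, 0, 0, 1]]]}}

```text
clock: 14.15
eef_pos: [443.3, -28.7, 76.9]
eef_rot: [-3.139, -0.001, 1.663]
wrist_force: [0.6, 0.5, -0.2]
finger_gap: 47.2
finger_force: 30.0
```

Emit:
{"name": "servo_tool", "arguments": {"motion": [[[0, 0, -0.04, 0, 0, 0, 1], [0, 0, -0.08, 0, 0, 0, 1], [0, 0, -0.092, 0, 0, 0, 1], [0, 0, -0.092, 0, 0, 0, 1], [0, 0, -0.092, 0, 0, 0, 0.3], [0, 0, -0.092, 0, 0, 0, 0.2], [0, 0, -0.092, 0, 0, 0, 0.2], [0, 0, -0.092, 0, 0, 0, 0.2], [0, 0, -0.092, 0, 0, 0, 0.2]]]}}

```text
clock: 15.05
eef_pos: [444.2, -28.8, 32.6]
eef_rot: [3.141, 0.0, 1.664]
wrist_force: [-0.4, 0.5, -0.2]
finger_gap: 74.8
finger_force: 0.0
```

Emit:
{"name": "servo_tool", "arguments": {"motion": [[[0, 0, 0.09, 0, 0, 0, 0.2], [0, 0, 0.18, 0, 0, 0, 0.2], [0, 0, 0.27, 0, 0, 0, 0.1], [0, 0, 0.33, 0, 0, 0, 0], [0, -0.1, 0.33, 0, 0, 0, 0], [0, -0.2, 0.33, 0, 0, 0, 0], [0, -0.25, 0.33, 0, 0, 0, 0], [0, -0.25, 0.33, 0, 0, 0, 0], [0, -0.25, 0.33, 0, 0, 0, 0]]]}}

```text
clock: 15.95
eef_pos: [443.9, -153.8, 197.2]
eef_rot: [-3.141, -0.0, 1.662]
wrist_force: [-0.5, 0.1, -0.3]
finger_gap: 94.1
finger_force: 0.0
```

```bash
cat >> h.py <<'E'
def stack(w):
    W=cloud(w);d=np.hypot(W[...,0]-443.5,W[...,1]+27)
    for a,b in((14,24),(26,31)):
        q=W[(d<b)&(d>a)&(W[...,2]<80)];print('stack',a,b,np.round(np.percentile(q[:,2],[5,25,50,75,95]),1))
    t=manip.read_state();print(np.round(t['eef_pos'],1),np.round(t['eef_rot'],3),t['finger_gap'],t['clock'])
E
python3 - <<'E'
from h import *
w=shot('wrist','p7.png');stack(w)
rings(w);rings(shot('side'))
E
```

```text
stack 14 24 [ 8.  34.9 35.8 36.4 37.3]
stack 26 31 [17.4 18.4 19.  19.6 20.3]
[ 444.  -153.2  197.3] [-3.141 -0.     1.664] 94.3972500163209 16.0
[420. 267.] 741 zt 17.0 c 644.7 -245.0 r 23.9 mid [ 644.5 -244.9]
[326. 284.] 653 zt 16.8 c 518.9 -284.1 r 24.4 mid [ 518.6 -283.2]
[399. 380.] 55 zt 23.3 c 650.6 -431.1 r 24.1 mid [ 650.8 -430.4]
[310. 284.] 134 zt 18.6 c 645.3 -247.5 r 24.2 mid [ 640.1 -248. ]
[264. 297.] 227 zt 18.3 c 519.3 -286.3 r 25.5 mid [ 520.8 -286.1]
[315. 313.] 208 zt 22.7 c 637.4 -343.2 r 27.8 mid [ 638.2 -342.8]
```

Emit:
{"name": "servo_tool", "arguments": {"motion": [[[0.08, -0.07, 0, 0, 0, 0, 0], [0.13, -0.15, 0, 0, 0, 0, 0], [0.15, -0.23, -0.05, 0, 0, 0, 0], [0.15, -0.26, -0.14, 0, 0, 0, 0], [0.15, -0.26, -0.23, 0, 0, 0, 0], [0.15, -0.26, -0.32, 0, 0, 0, 0], [0.15, -0.26, -0.388, 0, 0, 0, 0], [0.15, -0.26, -0.388, 0, 0, 0, 0], [0.15, -0.26, -0.388, 0, 0, 0, 1], [0.15, -0.26, -0.388, 0, 0, 0, 1]]]}}

```text
clock: 17.05
eef_pos: [519.4, -282.9, 3.5]
eef_rot: [3.142, -0.0, 1.665]
wrist_force: [0.1, 0.5, -0.2]
finger_gap: 81.1
finger_force: 0.0
```

Emit:
{"name": "servo_tool", "arguments": {"motion": [[[0, 0, 0, 0, 0, 0, 1], [0, 0, 0, 0, 0, 0, 1], [0, 0, 0, 0, 0, 0, 1], [0, 0, 0, 0, 0, 0, 1], [0, 0, 0, 0, 0, 0, 1], [0, 0, 0.1, 0, 0, 0, 1], [0, 0, 0.2, 0, 0, 0, 1], [0, 0, 0.3, 0, 0, 0, 1], [0, 0, 0.38, 0, 0, 0, 1], [0, 0, 0.38, 0, 0, 0, 1]]]}}

```text
clock: 18.05
eef_pos: [520.7, -284.8, 199.5]
eef_rot: [3.134, 0.006, 1.664]
wrist_force: [0.3, 0.2, -0.5]
finger_gap: 47.5
finger_force: 30.0
```

Run:
```python
from h import *
c=shot('wrist','p8.png');held(c);rings(shot('side'))
t=manip.read_state();print(t['eef_pos'],t['eef_rot'],t['finger_gap'],t['clock'])
```

```text
bore [ 0.8  3.5 16. ] (35.695011138916016, 47.352996826171875)
zt-e 17.0 [ 0.6 -0.3 15.7]
[310. 284.] 127 zt 18.9 c 644.2 -248.3 r 24.6 mid [ 639.8 -248.6]
[315. 313.] 211 zt 22.4 c 636.3 -341.3 r 31.2 mid [ 638.4 -341.7]
[ 519.05411931 -283.80044753  193.49078322] [3.14089264e+00 5.76059467e-04 1.66356256e+00] 47.277269819811714 18.15
```

Emit:
{"name": "servo_tool", "arguments": {"motion": [[[-0.03, 0.1, 0, 0, 0, 0, 1], [-0.06, 0.19, 0, 0, 0, 0, 1], [-0.09, 0.28, 0, 0, 0, 0, 1], [-0.12, 0.37, 0, 0, 0, 0, 1], [-0.15, 0.46, 0, 0, 0, 0, 1], [-0.15, 0.513, 0, 0, 0, 0, 1], [-0.15, 0.513, -0.09, 0, 0, 0, 1], [-0.15, 0.513, -0.18, 0, 0, 0, 1], [-0.15, 0.513, -0.215, 0, 0, 0, 1], [-0.15, 0.513, -0.233, 0, 0, 0, 1]]]}}

```text
clock: 19.15
eef_pos: [442.2, -27.0, 73.8]
eef_rot: [-3.136, -0.001, 1.664]
wrist_force: [1.1, -0.7, -1.0]
finger_gap: 47.4
finger_force: 30.0
```

Emit:
{"name": "servo_tool", "arguments": {"motion": [[[0, 0, 0, 0, 0, 0, 1], [0, 0, -0.03, 0, 0, 0, 1], [0, 0, -0.058, 0, 0, 0, 1], [0, 0, -0.058, 0, 0, 0, 1]]]}}

```text
clock: 19.55
eef_pos: [443.7, -27.3, 47.4]
eef_rot: [-3.14, -0.0, 1.663]
wrist_force: [-0.2, -0.6, -0.4]
finger_gap: 47.5
finger_force: 30.0
```

Emit:
{"name": "servo_tool", "arguments": {"motion": [[[0, 0, 0, 0, 0, 0, 0.3], [0, 0, 0, 0, 0, 0, 0.2], [0, 0, 0, 0, 0, 0, 0.2], [0, 0, 0, 0, 0, 0, 0.2], [0, 0, 0, 0, 0, 0, 0.2], [0, 0, 0.09, 0, 0, 0, 0.2], [0, 0, 0.18, 0, 0, 0, 0.2], [0, 0, 0.27, 0, 0, 0, 0.1], [0, 0, 0.3, 0, 0, 0, 0], [0, -0.1, 0.3, 0, 0, 0, 0]]]}}

```text
clock: 20.55
eef_pos: [445.4, -74.9, 200.8]
eef_rot: [3.136, 0.001, 1.669]
wrist_force: [0.7, -0.0, -0.3]
finger_gap: 93.0
finger_force: 0.0
```

Emit:
{"name": "servo_tool", "arguments": {"motion": [[[0, -0.1, 0, 0, 0, 0, 0], [0, -0.15, 0, 0, 0, 0, 0], [0, -0.15, 0, 0, 0, 0, 0]]]}}

```text
clock: 20.85
eef_pos: [443.8, -154.7, 197.8]
eef_rot: [-3.141, 0.0, 1.66]
wrist_force: [0.9, -0.6, 0.4]
finger_gap: 94.4
finger_force: 0.0
```

Run:
```python
from h import *
w=shot('wrist','p9.png');stack(w)
rings(w);rings(shot('side'))
```

```text
stack 14 24 [18.  52.1 52.8 53.4 54.3]
stack 26 31 [17.6 18.5 19.1 19.6 20.3]
[ 443.8 -153.2  197.7] [-3.141 -0.     1.661] 93.89165475380295 20.9
[421. 266.] 741 zt 16.8 c 644.6 -245.4 r 24.3 mid [ 644.3 -244.8]
[399. 380.] 44 zt 23.7 c 650.3 -432.6 r 24.8 mid [ 650.2 -432.3]
[311. 284.] 134 zt 18.3 c 644.2 -249.3 r 24.1 mid [ 639.9 -249. ]
[315. 313.] 219 zt 22.7 c 637.7 -339.9 r 29.1 mid [ 637.9 -340.9]
```

Emit:
{"name": "servo_tool", "arguments": {"motion": [[[0.08, -0.05, 0, 0, 0, 0, 0], [0.16, -0.09, 0, 0, 0, 0, 0], [0.24, -0.13, 0, 0, 0, 0, 0], [0.32, -0.185, 0, 0, 0, 0, 0], [0.402, -0.185, 0, 0, 0, 0, 0], [0.402, -0.185, -0.09, 0, 0, 0, 0], [0.402, -0.185, -0.18, 0, 0, 0, 0], [0.402, -0.185, -0.2, 0, 0, 0, 0], [0.402, -0.185, -0.2, 0, 0, 0, 0]]]}}

```text
clock: 21.85
eef_pos: [644.8, -243.5, 97.1]
eef_rot: [-3.139, -0.001, 1.665]
wrist_force: [0.3, 0.3, 1.3]
finger_gap: 94.4
finger_force: 0.0
```

Run:
```python
from h import *
w=shot('wrist','p10.png');rings(w)
t=manip.read_state();print(np.round(t['eef_pos'],1),np.round(t['eef_rot'],3),t['finger_gap'],t['clock'])
W=cloud(w);q=W[(abs(W[...,0]-644)<100)&(abs(W[...,1]+245)<60)&(W[...,2]>40)&(W[...,2]<90)];print(len(q))
```

```text
[281. 214.] 1300 zt 16.9 c 645.0 -245.5 r 23.8 mid [ 644.9 -245.2]
[267. 298.] 1488 zt 23.0 c 639.3 -335.8 r 26.7 mid [ 638.7 -335.1]
[335. 319.] 56 zt 23.6 c 708.3 -347.8 r 12.9 mid [ 708.5 -347.2]
[ 645.7 -244.2   99.5] [3.141 0.    1.664] 94.089919180809 21.9
413
```

View pics/p10.png

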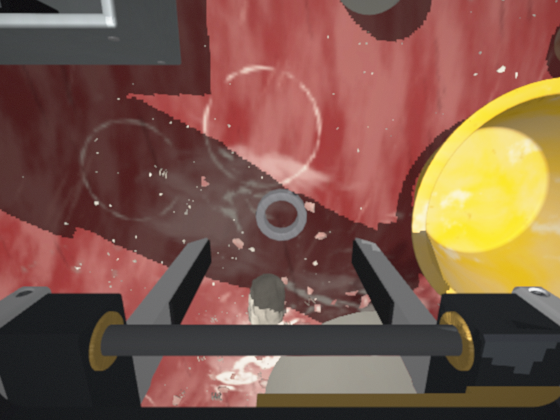

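The sleeve is at (281,214) between the fingers. The yellow bowl's rim is on the right, from column 413, so I'll check its height against the gripper body.

Run:
```python
from h import *
w=shot('wrist');W=cloud(w);F=w['frame'].astype(int)
m=(F[...,0]-F[...,2]>90)&(F[...,1]>120)&(W[...,2]>5)
q=W[m];print('bowl',np.round(np.percentile(q,[0.5,2,50,98,99.5],axis=0),0).tolist()); r=q[q[:,2]>np.percentile(q[:,2],90)-6];print(np.round(np.percentile(r,[1,50,99],axis=0)).tolist(), cv2.minEnclosingCircle(r[:,:2].astype(np.float32)))
d=np.load('side0.npz')['W'];p=d[(d[...,0]>560)&(d[...,0]<760)&(d[...,1]>-345)&(d[...,1]<-130)&(d[...,2]>70)];print(len(p),np.round(p[::20]).tolist())
```

```text
bowl [[690.0, -285.0, 5.0], [740.0, -284.0, 6.0], [844.0, -248.0, 41.0], [897.0, -123.0, 71.0], [898.0, -120.0, 214.0]]
[[690.0, -281.0, 65.0], [767.0, -155.0, 70.0], [821.0, -119.0, 215.0]] ((793.0248413085938, -218.07772827148438), 104.03238677978516)
176 [[747.0, -340.0, 432.0], [758.0, -176.0, 71.0], [746.0, -189.0, 71.0], [720.0, -325.0, 169.0], [723.0, -328.0, 169.0], [722.0, -334.0, 170.0], [716.0, -335.0, 168.0], [709.0, -336.0, 167.0], [699.0, -339.0, 167.0]]
```

Emit:
{"name": "servo_tool", "arguments": {"motion": [[[0, 0, -0.08, 0, 0, 0, 0], [0, 0, -0.15, 0, 0, 0, 0], [0, 0, -0.188, 0, 0, 0, 0], [0, 0, -0.188, 0, 0, 0, 0], [0, 0, -0.188, 0, 0, 0, 1], [0, 0, -0.188, 0, 0, 0, 1], [0, 0, -0.188, 0, 0, 0, 1], [0, 0, -0.188, 0, 0, 0, 1], [0, 0, -0.188, 0, 0, 0, 1], [0, 0, -0.188, 0, 0, 0, 1]]]}}

```text
clock: 22.95
eef_pos: [645.1, -244.8, 4.0]
eef_rot: [3.141, 0.0, 1.664]
wrist_force: [-0.2, -0.7, -1.2]
finger_gap: 49.5
finger_force: 0.0
```

Emit:
{"name": "servo_tool", "arguments": {"motion": [[[0, 0, 0, 0, 0, 0, 1], [0, 0, 0, 0, 0, 0, 1], [0, 0, 0.1, 0, 0, 0, 1], [0, 0, 0.2, 0, 0, 0, 1], [0, 0, 0.3, 0, 0, 0, 1], [0, 0, 0.38, 0, 0, 0, 1], [0, 0, 0.38, 0, 0, 0, 1], [0, 0, 0.38, 0, 0, 0, 1], [0, 0, 0.38, 0, 0, 0, 1]]]}}

```text
clock: 23.85
eef_pos: [644.5, -244.5, 191.6]
eef_rot: [-3.139, -0.002, 1.664]
wrist_force: [-0.2, 0.1, -1.0]
finger_gap: 46.9
finger_force: 30.0
```

Run:
```python
from h import *
c=shot('wrist','p11.png');held(c)
t=manip.read_state();print(t['eef_pos'],t['eef_rot'],t['finger_gap'],t['clock'])
```

```text
bore [-0.   3.1 12. ] (37.73796081542969, 47.069087982177734)
zt-e 13.0 [-0.4 -0.1 13.1]
[ 644.48649129 -244.54402592  191.58550099] [-3.13867463e+00 -1.60107930e-03  1.66354709e+00] 47.142909527202605 23.9
```

Emit:
{"name": "servo_tool", "arguments": {"motion": [[[-0.06, 0.065, 0, 0, 0, 0, 1], [-0.12, 0.13, 0, 0, 0, 0, 1], [-0.18, 0.195, 0, 0, 0, 0, 1], [-0.24, 0.26, 0, 0, 0, 0, 1], [-0.3, 0.325, 0, 0, 0, 0, 1], [-0.36, 0.39, 0, 0, 0, 0, 1], [-0.401, 0.435, 0, 0, 0, 0, 1], [-0.401, 0.435, 0, 0, 0, 0, 1], [-0.401, 0.435, -0.09, 0, 0, 0, 1], [-0.401, 0.435, -0.17, 0, 0, 0, 1]]]}}

```text
clock: 24.9
eef_pos: [444.7, -27.5, 107.3]
eef_rot: [3.141, 0.0, 1.664]
wrist_force: [0.6, -0.1, -1.0]
finger_gap: 46.8
finger_force: 30.0
```

Emit:
{"name": "servo_tool", "arguments": {"motion": [[[0, 0, 0, 0, 0, 0, 1], [0, 0, -0.03, 0, 0, 0, 1], [0, 0, -0.05, 0, 0, 0, 1], [0, 0, -0.07, 0, 0, 0, 1], [0, 0, -0.085, 0, 0, 0, 1], [0, 0, -0.085, 0, 0, 0, 1]]]}}

```text
clock: 25.5
eef_pos: [444.3, -27.3, 65.8]
eef_rot: [-3.14, -0.0, 1.664]
wrist_force: [0.0, -0.7, 0.8]
finger_gap: 46.9
finger_force: 30.0
```

Emit:
{"name": "servo_tool", "arguments": {"motion": [[[0, 0, 0, 0, 0, 0, 0.3], [0, 0, 0, 0, 0, 0, 0.2], [0, 0, 0, 0, 0, 0, 0.2], [0, 0, 0, 0, 0, 0, 0.2], [0, 0, 0, 0, 0, 0, 0.2], [0, 0, 0.09, 0, 0, 0, 0.2], [0, 0, 0.18, 0, 0, 0, 0.2], [0, 0, 0.25, 0, 0, 0, 0.1], [0, 0, 0.27, 0, 0, 0, 0], [0, -0.1, 0.27, 0, 0, 0, 0]]]}}

```text
clock: 26.5
eef_pos: [445.4, -74.8, 202.9]
eef_rot: [3.138, 0.0, 1.669]
wrist_force: [1.3, -0.5, -0.3]
finger_gap: 92.9
finger_force: 0.0
```

Emit:
{"name": "servo_tool", "arguments": {"motion": [[[0, -0.1, 0, 0, 0, 0, 0], [0, -0.15, 0, 0, 0, 0, 0], [0, -0.15, 0, 0, 0, 0, 0]]]}}

```text
clock: 26.8
eef_pos: [444.1, -154.7, 200.4]
eef_rot: [-3.14, -0.0, 1.66]
wrist_force: [0.1, 0.1, -0.1]
finger_gap: 93.9
finger_force: 0.0
```

Run:
```python
from h import *
w=shot('wrist');stack(w);sd=shot('side');rings(w);rings(sd);sc=shot('scene')
cv2.imwrite('pics/p12.png',cv2.cvtColor(np.hstack([cv2.resize(w['frame'],(400,300)),sd['frame'][100:400,100:500]]),cv2.COLOR_RGB2BGR))
for c in(sd,sc,w):
    W=cloud(c);x,y,z=W[...,0],W[...,1],W[...,2]
    q=W[(abs(x-440)<70)&(y>20)&(y<140)&(z>112)&(z<320)]
    if len(q)>20: print('hatch',len(q),np.round(np.percentile(q,[1,25,50,75,99],axis=0)).tolist(), np.polyfit(q[:,2],q[:,1],1))
```

```text
stack 14 24 [19.6 68.8 69.7 70.4 71.3]
stack 26 31 [17.2 18.6 19.1 19.6 20.4]
[ 444.1 -153.2  200.4] [-3.140e+00 -1.000e-03  1.661e+00] 94.01805369858185 26.85
[315. 313.] 205 zt 22.3 c 641.0 -340.2 r 29.8 mid [ 638.  -342.5]
hatch 1529 [[372.0, 59.0, 114.0], [407.0, 69.0, 141.0], [447.0, 75.0, 168.0], [480.0, 86.0, 247.0], [509.0, 104.0, 296.0]] [ 0.1884674  42.59538279]
hatch 4632 [[371.0, 70.0, 114.0], [404.0, 85.0, 170.0], [437.0, 94.0, 221.0], [471.0, 102.0, 267.0], [509.0, 113.0, 297.0]] [ 0.14506667 61.85674539]
```

View pics/p12.png

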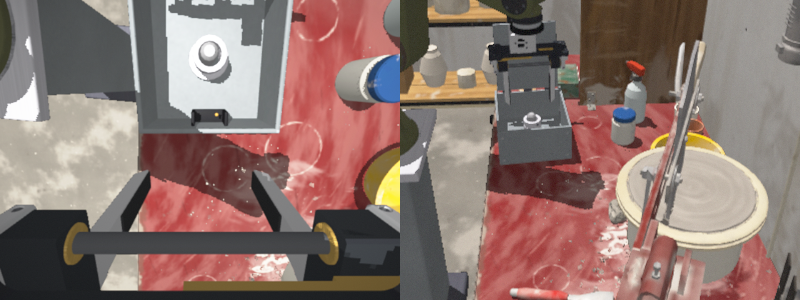

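All four rings are stacked: sleeve top at z = 71, collar rim at z = 20, and no rings left on the table in either view. The hatch stands upright. I'll go over it and push it shut from behind.

Emit:
{"name": "servo_tool", "arguments": {"motion": [[[0, 0, 0.09, 0, 0, 0, 1], [0, 0, 0.18, 0, 0, 0, 1], [0, 0, 0.26, 0, 0, 0, 1], [-0.01, 0.09, 0.27, 0, 0, 0, 1], [-0.015, 0.18, 0.27, 0, 0, 0, 1], [-0.02, 0.27, 0.27, 0, 0, 0, 1], [-0.025, 0.36, 0.27, 0, 0, 0, 1], [-0.03, 0.45, 0.27, 0, 0, 0, 1], [-0.034, 0.54, 0.27, 0, 0, 0, 1], [-0.034, 0.6, 0.27, 0, 0, 0, 1]]]}}

```text
clock: 27.95
eef_pos: [426.3, 151.2, 336.3]
eef_rot: [3.142, -0.0, 1.667]
wrist_force: [0.2, 0.1, -0.6]
finger_gap: 17.4
finger_force: 0.0
```

Emit:
{"name": "servo_tool", "arguments": {"motion": [[[0, 0, 0, 0, 0, 0, 1], [0, 0, 0, 0, 0, 0, 1]]]}}

```text
clock: 28.15
eef_pos: [427.0, 148.7, 336.1]
eef_rot: [-3.141, 0.0, 1.666]
wrist_force: [0.2, 0.1, -0.2]
finger_gap: 2.2
finger_force: 0.0
```

Run:
```python
from h import *
e=np.array(manip.read_state()['eef_pos']);print(e,manip.read_state()['wrist_force'])
for s,z in[(75,252),(35,252),(-2.6,253.6),(-39.3,246.3),(-73,230.2),(-101.8,206.2),(-123.6,175.9),(-139,141.1),(-147,119),(-150,106),(-150,98.2)]:
    yb=100+s;print(s,z,np.round((np.array([443.5-.094*yb,-27+.9956*yb,z])-e)/500,3))
w=shot('side');sc=shot('scene')
cv2.imwrite('pics/p13.png',cv2.cvtColor(np.hstack([w['frame'][0:300,0:400],sc['frame'][60:360,160:560]]),cv2.COLOR_RGB2BGR))
```

```text
[426.97644723 148.67134824 336.10526603] [ 0.19509398  0.136605   -0.19766299]
75 252 [ 0.    -0.003 -0.168]
35 252 [ 0.008 -0.083 -0.168]
-2.6 253.6 [ 0.015 -0.157 -0.165]
-39.3 246.3 [ 0.022 -0.23  -0.18 ]
-73 230.2 [ 0.028 -0.298 -0.212]
-101.8 206.2 [ 0.033 -0.355 -0.26 ]
-123.6 175.9 [ 0.037 -0.398 -0.32 ]
-139 141.1 [ 0.04  -0.429 -0.39 ]
-147 119 [ 0.042 -0.445 -0.434]
-150 106 [ 0.042 -0.451 -0.46 ]
-150 98.2 [ 0.042 -0.451 -0.476]
```

View pics/p13.png

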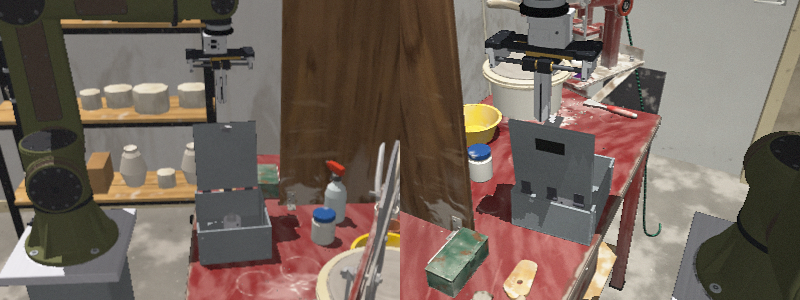

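The closed fingers are behind and above the open hatch: side view tip at (222,105), hatch top at (225,125). The way is clear.

Emit:
{"name": "servo_tool", "arguments": {"motion": [[[0, -0.003, -0.08, 0, 0, 0, 1], [0, -0.003, -0.168, 0, 0, 0, 1], [0.004, -0.043, -0.168, 0, 0, 0, 1], [0.008, -0.083, -0.168, 0, 0, 0, 1], [0.011, -0.12, -0.166, 0, 0, 0, 1], [0.015, -0.157, -0.165, 0, 0, 0, 1], [0.018, -0.194, -0.17, 0, 0, 0, 1], [0.022, -0.23, -0.18, 0, 0, 0, 1], [0.025, -0.265, -0.195, 0, 0, 0, 1], [0.028, -0.298, -0.212, 0, 0, 0, 1]]]}}

```text
clock: 29.25
eef_pos: [441.2, -2.1, 230.2]
eef_rot: [3.142, -0.002, 1.662]
wrist_force: [0.7, 7.3, -0.5]
finger_gap: 0.6
finger_force: 2.9
```

Emit:
{"name": "servo_tool", "arguments": {"motion": [[[0.003, -0.029, -0.022, 0, 0, 0, 1], [0.005, -0.057, -0.048, 0, 0, 0, 1], [0.007, -0.079, -0.076, 0, 0, 0, 1], [0.009, -0.1, -0.108, 0, 0, 0, 1], [0.011, -0.117, -0.141, 0, 0, 0, 1], [0.012, -0.131, -0.178, 0, 0, 0, 1], [0.014, -0.147, -0.222, 0, 0, 0, 1], [0.014, -0.15, -0.237, 0, 0, 0, 1]]]}}

```text
clock: 30.05
eef_pos: [449.1, -77.5, 112.2]
eef_rot: [3.139, 0.0, 1.662]
wrist_force: [-5.6, 10.0, 32.4]
finger_gap: 0.6
finger_force: 16.9
```

Emit:
{"name": "servo_tool", "arguments": {"motion": [[[0, 0, 0, 0, 0, 0, 1]]]}}

```text
clock: 30.15
eef_pos: [448.9, -77.3, 112.3]
eef_rot: [3.14, 0.0, 1.662]
wrist_force: [1.9, 0.9, 4.3]
finger_gap: 0.7
finger_force: 2.5
```

Emit:
{"name": "servo_tool", "arguments": {"motion": [[[0, 0, -0.005, 0, 0, 0, 1], [0, 0, -0.01, 0, 0, 0, 1], [0, 0, -0.014, 0, 0, 0, 1], [0, 0, -0.017, 0, 0, 0, 1], [0, 0, -0.017, 0, 0, 0, 1]]]}}

```text
clock: 30.65
eef_pos: [448.6, -76.9, 103.5]
eef_rot: [3.141, 0.0, 1.663]
wrist_force: [2.1, -1.2, 2.8]
finger_gap: 0.5
finger_force: 1.4
```

Now press down to about z = 98.5, hold, then lift off.

Emit:
{"name": "servo_tool", "arguments": {"motion": [[[0, 0, -0.004, 0, 0, 0, 1], [0, 0, -0.008, 0, 0, 0, 1], [0, 0, -0.01, 0, 0, 0, 1], [0, 0, -0.01, 0, 0, 0, 1], [0, 0, -0.01, 0, 0, 0, 1]]]}}

```text
clock: 31.15
eef_pos: [448.5, -76.5, 98.4]
eef_rot: [-3.142, 0.0, 1.664]
wrist_force: [0.7, -3.4, 4.8]
finger_gap: 0.3
finger_force: 2.5
```

Emit:
{"name": "servo_tool", "arguments": {"motion": [[[0, 0, 0.03, 0, 0, 0, 1], [0, 0, 0.1, 0, 0, 0, 1], [0, -0.09, 0.19, 0, 0, 0, 1], [0, -0.18, 0.25, 0, 0, 0, 1], [0, -0.27, 0.25, 0, 0, 0, 1], [0, -0.36, 0.25, 0, 0, 0, 1], [0, -0.45, 0.25, 0, 0, 0, 1], [0, -0.45, 0.25, 0, 0, 0, 0.5], [0, -0.45, 0.25, 0, 0, 0, 0.5], [0, -0.45, 0.25, 0, 0, 0, 0.5]]]}}

```text
clock: 32.15
eef_pos: [448.6, -300.2, 223.0]
eef_rot: [-3.141, -0.001, 1.664]
wrist_force: [0.4, 0.6, -0.1]
finger_gap: 21.6
finger_force: 0.0
```

Run:
```python
from h import *
w=shot('wrist');sd=shot('side');sc=shot('scene')
cv2.imwrite('pics/p14.png',cv2.cvtColor(np.hstack([sd['frame'][100:400,100:500],sc['frame'][100:400,160:560]]),cv2.COLOR_RGB2BGR))
for c in(sd,sc):
    W=cloud(c);x,y,z=W[...,0],W[...,1],W[...,2]
    q=W[(abs(x-449)<25)&(abs(y+76)<12)&(z>70)];print('pad z',len(q),np.median(q[:,2]));q=W[(abs(x-440)<60)&(y>-110)&(y<60)&(z>60)&(z<320)];print(np.round(np.percentile(q[:,2],[1,50,99]),1))
rings(w);rings(sd);t=manip.read_state();print(t['eef_pos'],t['clock'])
```

```text
pad z 53 104.77160255705337
[100.3 104.  107.8]
pad z 116 102.94159213497164
[ 99.7 102.2 104.7]
[412. 224.] 911 zt 22.9 c 637.3 -337.2 r 27.6 mid [ 638.1 -337.1]
[435. 255.] 84 zt 23.6 c 678.3 -379.9 r 37.4 mid [ 678.2 -379.4]
[408. 289.] 43 zt 23.6 c 650.1 -433.8 r 22.3 mid [ 649.7 -433.7]
[315. 313.] 214 zt 22.5 c 637.4 -341.3 r 30.2 mid [ 637.  -341.4]
[ 448.82029173 -300.15648453  223.49238615] 32.3
```

View pics/p14.png

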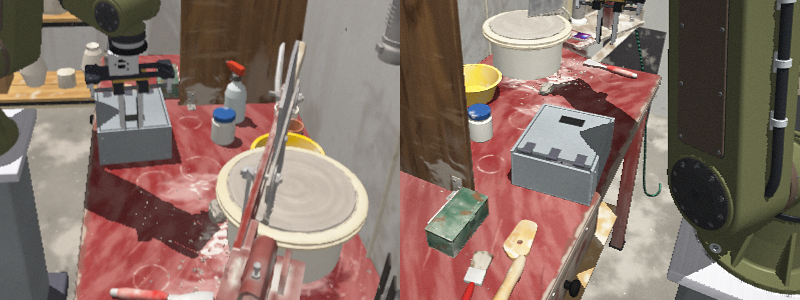

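The hatch is shut and flush in both views (scene crop (565,140)). The pad is at the same height as at the start, no rings are left on the table, and the bystanders haven't moved.

Emit:
{"name": "servo_tool", "arguments": {"motion": [[[0, 0, 0, 0, 0, 0, 0.5], [0, 0, 0, 0, 0, 0, 0.5], [0, 0, 0, 0, 0, 0, 0.5], [0, 0, 0, 0, 0, 0, 0.5], [0, 0, 0, 0, 0, 0, 0.5], [0, 0, 0, 0, 0, 0, 0.5]]]}}

```text
clock: 32.9
eef_pos: [448.5, -301.3, 223.3]
eef_rot: [3.142, -0.0, 1.663]
wrist_force: [-0.1, -0.8, -0.8]
finger_gap: 47.2
finger_force: 0.0
```

Run:
```python
from h import *
W=cloud(shot('scene'));x,y,z=W[...,0],W[...,1],W[...,2]
a=np.median(z[(abs(x-449)<25)&(abs(y+76)<12)&(z>70)]);print(a)
if abs(a-103)<1.5: print(manip.sign_off())
```

```text
102.846617633248
the job is handed in; nothing more can be done
None
```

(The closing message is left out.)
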